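# Make up the toy train on its display track

### The arm

A 7-joint arm with a two-finger parallel gripper is mounted at the origin on a cart in front of the work surface, level with it; the furniture and walls round the work are solid. World frame = base frame: x ahead of the robot, y to its left, z up, the work surface at z = 0. Lengths are in m, angles in rad, forces in N, time in s.
With the tool pointing down it reaches from about 0.4 to 0.85 m from the base axis. Payload 6.9 kg.
Tool frame: the origin (TCP) lies midway between the tips of the shut fingers; the grasp point (between the pads) lies behind it (ctrl.pinch_z is the z of the grasp point in the tool frame, in m); z points along the fingers, y is the line along which they close (so a half turn about z gives the same grasp; the last joint's range is limited). The gripper opens to 85 mm and grips with 20 to 120 N. Pads are 22 mm wide; open, the fingers measure 114 mm over their backs; the gripper's body (76 mm by 85 mm) begins 54 mm behind the grasp point. The pads swing forward as they close: fully open they stand 13 mm farther back than shut.
Start: joints at [1.387, 0.507, -0.238, 1.5, 0.126, 1.149, -0.155], TCP at [0.178, -0.599, 0.231] pointing down, gripper open.
Joint ranges: [-3.08, 3.08], [-0.24, 2.05], [-1.43, 1.35], [0, 2.5], [-1.52, 4.66], [0.17, 1.96], [-2.89, 2.89]. Speed limits (rad/s): [2.39, 2.39, 3.14, 3.14, 3.14, 3.14, 3.14].

### API

Orientations are given as a unit quaternion [w, x, y, z].
In Python, from station import ctrl, get_state, vision, ticket, models gives the robot as it stands. Calls block until the motion is done:
- ctrl.movep(position, orientation): joint-space move of the TCP to a pose.
- ctrl.movel(position, frame=None, max_speed=0.15): straight line of the TCP; frame=None keeps the orientation; max_speed is the mean speed in m/s.
- ctrl.set_joints(angles): joint-space move.
- ctrl.ungrasp() and ctrl.close_gripper(force=None): open the fingers fully, or close them until they stop; force is the grip in N (None keeps the last).
- ctrl.pause(seconds).
- ctrl.ik(position, orientation): joint angles nearest the present ones, or None.
- get_state(): the state.
- vision.grab_frame(name): name is "scene" or "top" or "wrist"; returns (picture, depth): 384x512x3 uint8, blue, green, red; 384x512 float32, m along the optical axis (not along the pixel's ray), 0 where there is no reading.
- vision.camera_info(name): a dict with "mtx" (3x3 intrinsics, pixels), "R" (3x3) and "t" (3): a world point X has camera coordinates R X + t; the wrist camera has in their place "hand_eye" (4x4, takes a point from camera to tool coordinates, whose origin is the TCP and whose axes are the flange's). Camera axes: x right, y down, z forward; pixel columns grow to the right and rows downward; lengths in m; the calibration is good to about 2 mm. A picture is of the moment at which its call begins: read the wrist's pose just before it. camera_info takes no time and is no camera call.
A pose or a line that the arm cannot do raises ctrl.Unreachable and nothing moves.
- ticket.close_job(): hands the job in; it is judged then, once.
Trained networks look in the newest picture that a camera, given by its name, has taken for a name from the list of things; names that differ only in an ending like _2 or _b are one class to them, and where a whole thing is asked for, a point or a joint stands for the part that bears it (a point fixed in the world has none). Each returns a list of dicts, best first, with "p" (0 to 1); they miss things now and then, are a little off and sometimes report something else, mostly with a low value. They report only what shows in the picture. A call takes as long as a camera call. They do not tell look-alikes from the thing itself.
- models.recognise(camera, target): "point" ([column, row] in pixels, amid what is visible of it).
- models.masks_of(camera, target): "mask" (384x512 bool, what is visible of it) and "point" ([column, row] in pixels, amid what is visible of it).
The state is a dict: "time": time; "qpos": joint angles; "qd": joint speeds; "tau": joint torques, N m; "tcp_pos": TCP position; "eef_rot": TCP orientation; "contact_force": force on the tool from outside, world axes, zero at the start; "wrist_torque": the same for the moment, N m; "width": finger opening in m; "gripper_force": force on a finger pad.
Only numpy, scipy, OpenCV 4.12 (cv2) and the standard library are available. Lean on these libraries where they do the work, as an engineer would, in place of code of your own. Each camera call takes 0.05 s, during which the arm holds its last target. There are 200 camera calls.

### The job

Make up the finished toy train in the channel of the display track, ready to leave towards the signal: the goods wagon, which carries the coupling pegs, in the middle, in front of it the locomotive, nose towards the signal and level with the signal post, and behind it the coach, each coupled by lowering its wire loop over the wagon's peg. Lay the long flat block of wood lengthwise and centred on top of the wagon as its load. Everything stands straight, level and midway between the kerbs, and the short block, the toy car and the glue bottle stay where they are.

Things in the scene. Friction and masses are not known exactly. Their poses are not given: they have to be found in the camera images.
- track: fixed wooden plank with inlaid sleepers and rails, 560 mm along its y axis, x = -72 to +52 mm, lying across in front of the robot. Origin: underside, on the centre line (x = 0) of the running channel at mid-length; the deck the wheels stand on is at z = 12 mm. Kerbs 6 mm above the deck at x = -50 to -42 and 42 to 50 mm border the 84 mm wide channel
- signal: small railway signal fixed on the plank's margin at one end of the track (either end), on the robot's side of the channel: 7 mm wooden post, 88 mm high, with a flat white bar across its top. It marks the end the train leaves from. Origin: foot of the post on the plank, 61 mm from the channel's centre line
- lamp: small lamp post, 84 mm high, white globe under a dark cap, fixed at the other end of the track, same side. Origin: its foot on the plank
- loco: wooden steam locomotive, 320 g. Origin: underside, mid-width; FRONT is -y: nose (cowcatcher tip) y = -87, rear of cab y = +86 mm. Solid to grasp across: x = -30 to 30, y = -64 to 86, z = 0 to 85 mm; chimney top 99. Behind the cab a level wire coupling loop at z = 20-23 mm, opening 24 wide (x), centre y = +98.5, tip +113. Coupled and centred: origin 190 mm from the wagon's, 8 mm play
- wagon: wooden open goods wagon with slats in it, 190 g, both ends alike. Origin: middle of underside, long axis y. Solid to grasp across: x = -23 to 23, y = -67 to 67, z = 0 to 48 mm (a load rests at z = 48). At each end a drawbar with an upright coupling peg, 6 mm thick, at x = 0, y = +91.5 and -91.5, top z = 35 mm
- coach: wooden passenger coach with dark roof and row of windows, 210 g, both ends alike. Origin: middle of underside, long axis y. Solid to grasp across: x = -23 to 23, y = -67 to 67, z = 0 to 66 mm. At each end a level wire coupling loop at z = 20-23 mm, opening 24 wide (x), centre at y = +80 and -80, tip 95. Coupled and centred: origin 171.5 mm from the wagon's, 8 mm play
- timber: the load: the longer and flatter of the two loose wood blocks, 42 (x) by 90 (y) by 22 (z) mm, 54 g. Origin: centre of its underside
- offcut: the other wood block, short and thick, 38 by 55 by 38 mm: not needed, stays where it is. Origin: centre of its underside
- car: wooden toy car, 64 by 120 by 51 mm: not needed, stays where it is. Origin: centre of its underside
- glue: glue bottle with a red nozzle, 161 mm high, at the back beside the wicker basket of papers (0.23 m high, fixed, close behind the middle of the track: carry things over or round it): stays where it is. Origin: centre of its underside
Things that resemble listed ones, but are neither listed nor needed, are in the scene too. What is shaped like the timber but orange is not meant.

How it is judged:
At the end, for the whole second after the job is handed in: Locomotive faces the signal, nose within 18 mm of it along the track; wagon 190 mm behind it, coach 171.5 mm behind the wagon (12 mm either way), loops over pegs; all flat on the deck, within 14 mm in line, 0.10 rad straight; long block flat on the wagon within 12 mm across, 20 along; at rest (y of signal in the frame of loco between -0.105 and -0.069 m and x of loco in the frame of track between -0.016 and 0.016 m and z of loco in the frame of track between 0.008 and 0.016 m and angle between each of loco, wagon, coach's own z axis and vertical below 0.05 rad and angle between the y axis of each of loco, wagon, coach and the y axis of track, either way round below 0.1 rad and x of wagon in the frame of track between -0.016 and 0.016 m and z of wagon in the frame of track between 0.008 and 0.016 m and x of coach in the frame of track between -0.016 and 0.016 m and z of coach in the frame of track between 0.008 and 0.016 m and y of wagon in the frame of loco between 0.178 and 0.202 m and x of wagon in the frame of loco between -0.014 and 0.014 m and x of loco in the frame of wagon between -0.014 and 0.014 m and angle between the y axis of wagon and the y axis of loco, either way round below 0.1 rad and horizontal distance between coach and wagon between 0.1595 and 0.1835 m and y of coach in the frame of loco between 0.33 and 0.39 m and x of coach in the frame of wagon between -0.014 and 0.014 m and x of wagon in the frame of coach between -0.014 and 0.014 m and angle between the y axis of coach and the y axis of wagon, either way round below 0.1 rad and x of timber in the frame of wagon between -0.012 and 0.012 m and y of timber in the frame of wagon between -0.02 and 0.02 m and z of timber in the frame of wagon between 0.044 and 0.053 m and angle between the y axis of timber and the y axis of wagon, either way round below 0.25 rad and angle between timber's own z axis and vertical below 0.08 rad and linear speed of each of loco, wagon, coach, timber below 0.01 m/s); the robot touches nothing.
It fails at once if the thick offcut is moved by more than 15 mm (distance of offcut from where it was at the start of the episode above 0.015 m).
It fails at once if the wooden car is moved by more than 15 mm (distance of car from where it was at the start of the episode above 0.015 m).
It fails at once if the glue bottle is moved by more than 15 mm (distance of glue from where it was at the start of the episode above 0.015 m).
It also fails if it takes over 152 s, if anything falls off the work surface, if the arm or the gripper's body presses on something with over 40 N, if the wrist force passes 120 N, or if a joint passes its speed limit or range.

## Working session

There is one attempt and no reset: what is moved stays moved. The work goes in short steps, each a Python script; the robot and the scene stay as the last script left them, time stands still between calls to the robot, and variables do not carry over. Pictures are saved under pics/ and viewed, at most 14 in all, crops included, and the job is handed in when it is done.

```bash
ls; mkdir -p pics; python3 - <<'E'
from station import ctrl, get_state, vision, models
import cv2, numpy as np
for n in ("scene","top"):
    p,d=vision.grab_frame(n); cv2.imwrite(f"pics/{n}0.png",p); np.save(f"{n}0.npy",d)
    i=vision.camera_info(n); print(n,i["mtx"].tolist(),np.round(i["R"],3).tolist(),i["t"])
print(vision.camera_info("wrist"), ctrl.pinch_z)
print(get_state())
E
```

```text
pics
scene [[378.5819743032802, 0.0, 259.334039138703], [0.0, 378.5819743032802, 187.17921469421128], [0.0, 0.0, 1.0]] [[0.666, -0.746, 0.012], [-0.423, -0.391, -0.818], [0.614, 0.54, -0.576]] [-0.31027256  0.30090751  1.26926828]
top [[491.2564371773166, 0.0, 251.03434242539032], [0.0, 491.2564371773166, 191.95069364851534], [0.0, 0.0, 1.0]] [[0.301, -0.954, -0.002], [-0.831, -0.261, -0.492], [0.468, 0.149, -0.871]] [-0.08578536  0.47719065  1.53452074]
{'mtx': array([[295.86616768,   0.        , 255.21568555],
       [  0.        , 295.86616768, 192.83504343],
       [  0.        ,   0.        ,   1.        ]]), 'hand_eye': array([[-8.35983458e-04, -9.54960070e-01, -2.96733155e-01,
         7.61158449e-02],
       [ 9.99999583e-01, -9.07242437e-04,  1.02439489e-04,
         2.44578099e-05],
       [-3.67034532e-04, -2.96732945e-01,  9.54960431e-01,
        -1.43325369e-01],
       [ 0.00000000e+00,  0.00000000e+00,  0.00000000e+00,
         1.00000000e+00]])} -0.0187
{'time': 0.1, 'qpos': array([ 1.3875151 ,  0.50823523, -0.23753371,  1.50105726,  0.12570882,
        1.14891519, -0.15481574]), 'qd': array([ 0.00077568, -0.00103463,  0.0004127 , -0.00182465,  0.00070642,
       -0.00035578,  0.00040147]), 'tau': array([-3.43738182e-03, -6.21832895e+01, -2.19414555e+00, -2.50202644e+01,
        1.25986160e-02,  7.82336370e-03,  2.13704702e-06]), 'tcp_pos': array([ 0.17778393, -0.59869302,  0.23051979]), 'eef_rot': array([-8.00868049e-04,  9.89593136e-01,  1.43891503e-01, -1.38073795e-04]), 'contact_force': array([ 0.38846581, -0.19785686,  0.66851366]), 'wrist_torque': array([-0.04187656, -0.01672243,  0.0417554 ]), 'gripper_force': 0.0, 'width': 0.0854221230861594}
```

View pics/scene0.png

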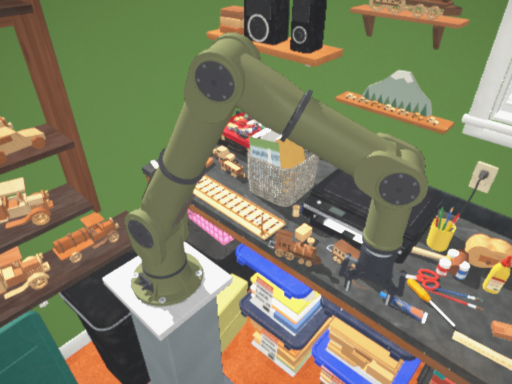

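View pics/top0.png

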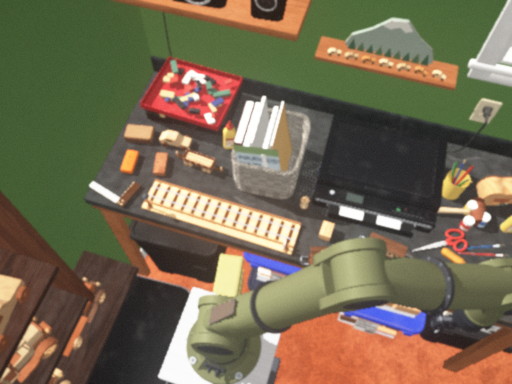

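```bash
cat > h.py <<'E'
from station import ctrl, get_state, vision, models, ticket
import cv2, numpy as np
from scipy.spatial.transform import Rotation as Rn
def pose():
    s=get_state(); q=s["eef_rot"]; return s["tcp_pos"],Rn.from_quat(np.r_[q[1:],q[0]]).as_matrix()
def cam(n):
    "returns pic, cloud (HxWx3 world), valid"
    i=vision.camera_info(n)
    if n=="wrist":
        p,R=pose(); he=i["hand_eye"]
        A=R@he[:3,:3]; b=R@he[:3,3]+p
    else: A=i["R"].T; b=-A@i["t"]
    pic,d=vision.grab_frame(n)
    v,u=np.mgrid[:384,:512]; K=i["mtx"]
    c=np.stack([(u-K[0,2])/K[0,0],(v-K[1,2])/K[1,1],np.ones_like(u)],-1)*d[...,None]
    return pic,c@A.T+b,d>0
E
python3 - <<'E'
from h import *
for n in ("top","scene"):
    pic,X,ok=cam(n)
    for t in "track signal lamp loco wagon coach timber offcut car glue".split():
        for r in models.masks_of(n,t)[:4]:
            if r["p"]<.2: continue
            m=r["mask"]&ok; q=X[m]
            print(n,t,round(r["p"],2),np.round(r["point"]).astype(int),np.median(q,0).round(3),"min",np.percentile(q,3,axis=0).round(3),"max",np.percentile(q,97,axis=0).round(3),m.sum())
    if n=="top": cv2.imwrite("pics/c1.png",cv2.resize(pic[50:290,80:340],None,fx=2.5,fy=2.5,interpolation=cv2.INTER_CUBIC))
E
```

```text
top signal 0.58 [286 246] [ 0.362 -0.097  0.061] min [ 0.338 -0.103  0.016] max [ 0.369 -0.093  0.096] 40
top signal 0.54 [225 216] [0.421 0.147 0.013] min [ 0.361 -0.107  0.005] max [0.481 0.414 0.022] 5020
top loco 0.7 [312 250] [ 0.357 -0.193  0.082] min [ 0.326 -0.219  0.002] max [ 0.379 -0.18   0.09 ] 146
top wagon 0.89 [201 161] [0.603 0.3   0.036] min [0.58  0.244 0.01 ] max [0.628 0.365 0.049] 453
top wagon 0.2 [146 201] [0.375 0.409 0.066] min [0.369 0.402 0.016] max [0.385 0.417 0.096] 61
top coach 0.84 [393 248] [ 0.458 -0.442  0.066] min [ 0.433 -0.482  0.032] max [ 0.486 -0.366  0.073] 377
top timber 0.81 [162 166] [0.551 0.439 0.021] min [0.512 0.416 0.001] max [0.601 0.466 0.028] 297
top timber 0.75 [130 162] [0.527 0.554 0.021] min [ 0.486  0.534 -0.001] max [0.573 0.589 0.03 ] 302
top offcut 0.65 [323 231] [ 0.458 -0.216  0.038] min [ 0.44  -0.232  0.009] max [ 0.489 -0.199  0.045] 178
top offcut 0.61 [224 213] [0.42  0.147 0.013] min [ 0.361 -0.108  0.005] max [0.48  0.415 0.022] 5038
top offcut 0.48 [164 164] [0.554 0.439 0.022] min [0.512 0.417 0.006] max [0.6   0
[... 347 characters left out ...]
.102  0.025] min [ 0.351 -0.11   0.015] max [ 0.369 -0.098  0.088] 20
scene loco 0.91 [296 251] [ 0.362 -0.263  0.04 ] min [ 0.327 -0.336 -0.001] max [ 0.443 -0.192  0.096] 1057
scene wagon 0.63 [233 167] [0.602 0.299 0.034] min [ 0.58   0.233 -0.001] max [0.655 0.369 0.045] 272
scene coach 0.68 [341 253] [ 0.45  -0.394  0.065] min [ 0.437 -0.448  0.011] max [ 0.483 -0.363  0.07 ] 373
scene timber 0.6 [208 165] [0.58  0.425 0.016] min [0.545 0.414 0.001] max [0.606 0.441 0.025] 45
scene offcut 0.61 [304 234] [ 0.459 -0.226  0.032] min [ 0.44  -0.239  0.   ] max [ 0.495 -0.2    0.041] 223
scene car 0.64 [340 252] [ 0.45  -0.394  0.065] min [ 0.438 -0.448  0.01 ] max [ 0.483 -0.363  0.071] 351
```

View pics/c1.png

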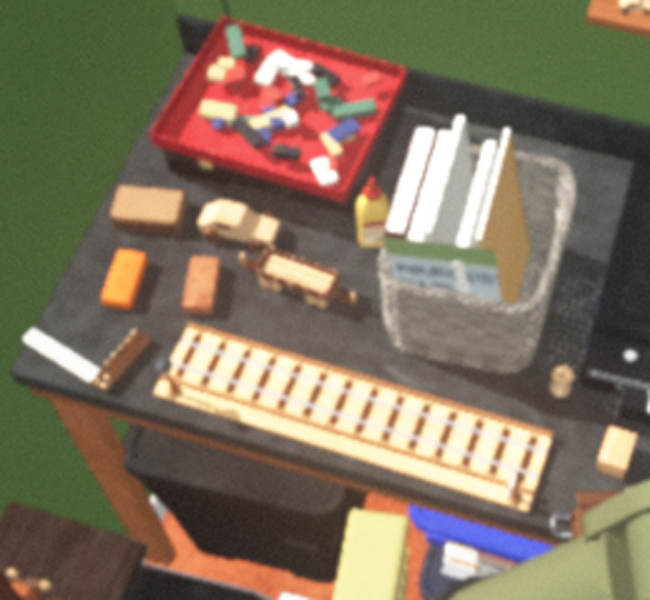

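```bash
python3 - <<'E'
from h import *
p,_=pose(); ctrl.movel([p[0],p[1],0.40])
for k,(x,y) in enumerate([(0.45,-0.30),(0.50,0.28)]):
    ctrl.movep([x,y,0.42],[0,1,0,0]); ctrl.pause(.2)
    pic,X,ok=cam("wrist"); np.savez(f"w{k}.npz",pic=pic,X=X,ok=ok); cv2.imwrite(f"pics/w{k}.png",cv2.resize(pic,(768,576),interpolation=cv2.INTER_CUBIC))
    M={}
    for t in "signal lamp loco wagon coach timber offcut car glue".split():
        for j,r in enumerate(models.masks_of("wrist",t)[:3]):
            if r["p"]<.25: continue
            m=r["mask"]&ok; q=X[m]; M[f"{t}{j}"]=r["mask"]
            z=np.percentile(q[:,2],97); T=q[q[:,2]>z-.02]
            rc=cv2.minAreaRect(q[:,:2].astype(np.float32)*1000)
            print(k,t,round(r["p"],2),np.round(r["point"]).astype(int),np.median(q,0).round(3),"ztop",z.round(3),"rect",[np.round(a,1) for a in rc])
    np.savez(f"m{k}.npz",**M)
print(get_state()["time"],pose()[0])
E
```

```text
0 signal 0.69 [143 194] [ 0.367 -0.101  0.067] ztop 0.097 rect [array([212.9,  54.5]), array([ 28.4, 454.8]), np.float64(43.4)]
0 loco 0.94 [224 192] [ 0.377 -0.245  0.061] ztop 0.099 rect [array([ 206.1, -222.5]), array([278.8, 453.8]), np.float64(52.2)]
0 coach 0.68 [327 141] [ 0.461 -0.418  0.067] ztop 0.069 rect [array([ 454.9, -423.3]), array([190.5,  55.5]), np.float64(81.9)]
0 offcut 0.8 [207 133] [ 0.473 -0.216  0.038] ztop 0.04 rect [array([ 471.6, -210.9]), array([48.9, 55.9]), np.float64(87.3)]
0 glue 0.68 [226 190] [ 0.376 -0.244  0.06 ] ztop 0.099 rect [array([ 193.8, -236.1]), array([320.8, 457.6]), np.float64(51.8)]
1 signal 0.85 [462 220] [ 0.365 -0.096  0.056] ztop 0.096 rect [array([ 138.1, -486.3]), array([923., 103.]), np.float64(56.7)]
1 lamp 0.68 [164  40] [0.67  0.421 0.034] ztop 0.052 rect [array([674. , 432.2]), array([ 68.3, 131.5]), np.float64(1.9)]
1 lamp 0.47 [181 217] [0.381 0.409 0.09 ] ztop 0.096 rect [array([379.6, 410.1]), array([20.5, 20.9]), np.float64(20.2)]
1 loco 0.81 [502 218] [ 0.359 -0.19   0.031] ztop 0.065 rect [array([ 134.4, -629.2]), arr
[... 495 characters left out ...]
ray([569.4, 124.8]), np.float64(88.6)]
1 offcut 0.57 [240  84] [0.607 0.305 0.037] ztop 0.046 rect [array([607.4, 302.9]), array([194.5,  48.1]), np.float64(85.2)]
1 offcut 0.52 [507 164] [ 0.464 -0.197  0.011] ztop 0.025 rect [array([ 471.1, -196.8]), array([ 6.1, 54.7]), np.float64(84.2)]
1 car 0.7 [167  38] [0.67  0.421 0.033] ztop 0.052 rect [array([675.2, 432.7]), array([ 69.5, 132.3]), np.float64(3.0)]
1 glue 0.9 [286   7] [0.705 0.232 0.069] ztop 0.107 rect [array([713.7, 220. ]), array([29.3, 57.4]), np.float64(6.0)]
1 glue 0.58 [464 219] [ 0.364 -0.096  0.056] ztop 0.095 rect [array([ 146.7, -475.3]), array([890.5,  74.5]), np.float64(58.7)]
7.4667 [0.4999745  0.28001066 0.42000528]
```

View pics/w0.png

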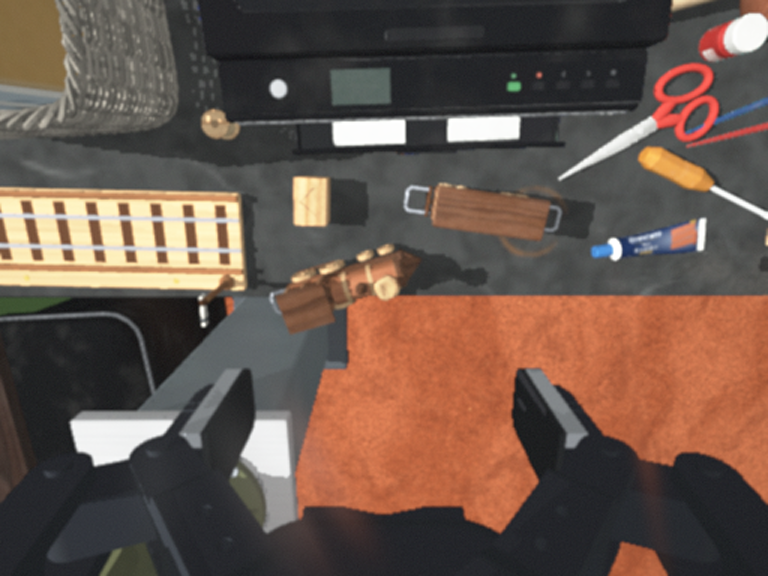

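View pics/w1.png

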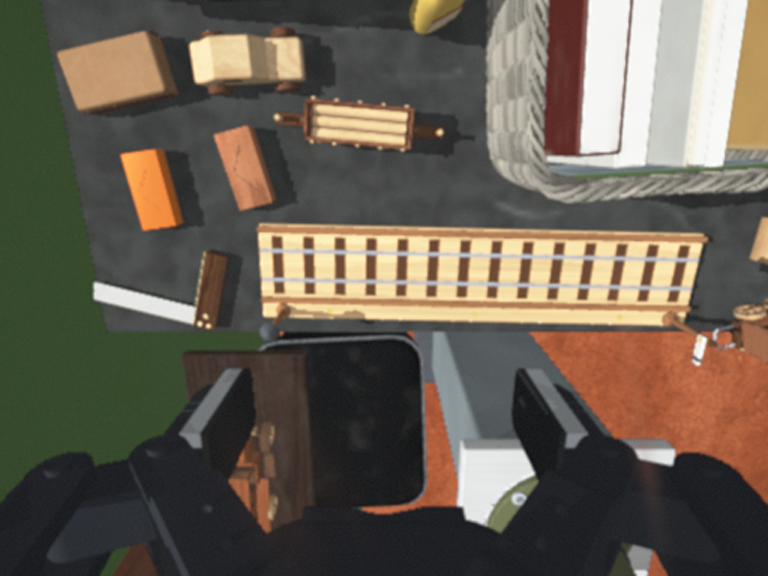

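```bash
python3 - <<'E'
import numpy as np, cv2
D=[np.load(f"w{k}.npz") for k in (0,1)]; M=[np.load(f"m{k}.npz") for k in (0,1)]
def rect(k,name,zlo,zhi,er=0):
    m=M[k][name]
    if er: m=cv2.erode(m.astype(np.uint8),np.ones((3,3)))>0
    q=D[k]["X"][m&D[k]["ok"]]; q=q[(q[:,2]>zlo)&(q[:,2]<zhi)]
    (c,s,a)=cv2.minAreaRect(q[:,:2].astype(np.float32)*1000)
    if s[0]>s[1]: yaw=a-90
    else: yaw=a
    print(name,zlo,zhi,"c",np.round(c,1),"size",np.round(s,1),"yaw",round(yaw,2),len(q)); return q
rect(0,"coach0",.058,.08); rect(0,"coach0",.0,.055)
rect(1,"wagon0",.036,.06);rect(1,"wagon0",.02,.035);rect(1,"wagon0",.02,.06)
rect(1,"timber1",.018,.03);rect(1,"timber0",.018,.03)
rect(0,"offcut0",.03,.05); rect(1,"car0",.03,.06)
# track: all points
X=D[1]["X"];ok=D[1]["ok"]
m=ok&(X[...,2]>.0085)&(X[...,2]<.022)&(X[...,0]>.33)&(X[...,0]<.50)&(X[...,1]>-.16)&(X[...,1]<.46)
m=cv2.morphologyEx(m.astype(np.uint8),cv2.MORPH_OPEN,np.ones((5,5)))
n,l,s,_=cv2.connectedComponentsWithStats(m); i=1+np.argmax(s[1:,4]); q=X[l==i]
c,sz,a=cv2.minAreaRect(q[:,:2].astype(np.float32)*1000); print("track",c,sz,a)
th=np.deg2rad(a if sz[0]<sz[1] else a-90); ex=np.array([np.cos(th),np.sin(th)]);ey=np.array([-ex[1],ex[0]])
print("deck median z",np.median(q[:,2]))
u=(q[:,:2]-np.array(c)/1000)@ex; v=(q[:,:2]-np.array(c)/1000)@ey
for b in np.arange(-.07,.07,.006):
    w=(u>b)&(u<b+.006)
    if w.sum()>20: print(round(b,3),np.median(q[w,2]).round(4),w.sum(),end="; ")
# signal/lamp high points
for k,cx,cy in((0,.366,-.1),(1,.366,-.1),(1,.38,.41)):
    P=D[k]["X"][D[k]["ok"]]; w=P[(abs(P[:,0]-cx)<.05)&(abs(P[:,1]-cy)<.03)&(P[:,2]>.035)]
    print("\npost",k,cy,w.min(0).round(3),w.max(0).round(3),np.median(w,0).round(3))
# loco
P=D[0]["X"][D[0]["ok"]&M[0]["loco0"]]; P=P[P[:,2]>.005]
for lo,hi in((.005,.03),(.03,.06),(.06,.08),(.08,.11),(.03,.11)):
    w=P[(P[:,2]>lo)&(P[:,2]<hi)]; print(lo,hi,len(w),[np.round(a,1) for a in cv2.minAreaRect(w[:,:2].astype(np.float32)*1000)])
# basket
P=D[1]["X"][D[1]["ok"]]; w=P[(P[:,2]>.1)&(P[:,0]>.45)&(P[:,1]<.3)]; print("high stuff min",w.min(0).round(3),"max",w.max(0).round(3))
pic=D[0]["pic"][130:240,160:300]; cv2.imwrite("pics/loco.png",cv2.resize(pic,None,fx=5,fy=5,interpolation=cv2.INTER_CUBIC))
E
```

```text
coach0 0.058 0.08 c [ 459.9 -421. ] size [125.3  46.2] yaw -8.08 2066
coach0 0.0 0.055 c [ 454.7 -423.2] size [190.5  55. ] yaw -8.06 225
wagon0 0.036 0.06 c [606.4 305. ] size [182.4  46. ] yaw -4.7 1416
wagon0 0.02 0.035 c [603.7 305.3] size [186.5  45.4] yaw -7.99 428
wagon0 0.02 0.06 c [606.4 304.9] size [186.7  46. ] yaw -4.7 2071
timber1 0.018 0.03 c [558.2 442.5] size [90.  42.5] yaw -75.94 1269
timber0 0.018 0.03 c [533.5 557.8] size [89.9 42.9] yaw -82.58 1244
offcut0 0.03 0.05 c [ 470.7 -216.1] size [38.3 54.6] yaw 86.85 711
car0 0.03 0.06 c [672.3 429.7] size [ 44.2 112.4] yaw 3.24 1821
track (423.10296630859375, 157.061279296875) (559.8230590820312, 124.16854858398438) 88.54354858398438
deck median z 0.012863221159436167
-0.064 0.012 376; -0.058 0.0124 726; -0.052 0.0126 781; -0.046 0.0126 630; -0.04 0.0183 756; -0.034 0.0133 1088; -0.028 0.0126 811; -0.022 0.0127 835; -0.016 0.0129 820; -0.01 0.0129 872; -0.004 0.0127 859; 0.002 0.0127 877; 0.008 0.0127 871; 0.014 0.0126 882; 0.02 0.0127 890; 0.026 0.0131 905; 0.032 0.0127 912; 0.038 0.0128 910; 0.044 0.0126 935; 0.05 0.018 784; 0.056 0.0169 1115; 
post 0 -0.1 [ 0.336 -0.104  0.036] [ 0.371 -0.092  0.1  ] [ 0.366 -0.099  0.085]

post 1 -0.1 [ 0.335 -0.101  0.035] [ 0.371 -0.091  0.1  ] [ 0.364 -0.095  0.083]

post 1 0.41 [0.368 0.399 0.037] [0.389 0.421 0.097] [0.381 0.409 0.091]
0.005 0.03 693 [array([ 369.2, -253.5]), array([ 57.9, 192.8]), np.float64(16.5)]
0.03 0.06 575 [array([ 368.8, -257.3]), array([ 54. , 140.3]), np.float64(17.0)]
0.06 0.08 482 [array([ 371.5, -256.4]), array([ 32.5, 141.7]), np.float64(11.4)]
0.08 0.11 1064 [array([ 366.9, -250.9]), array([ 48.9, 138.5]), np.float64(16.7)]
0.03 0.11 2121 [array([ 368. , -254.5]), array([ 54., 146.]), np.float64(17.0)]
high stuff min [ 0.488 -0.065  0.1  ] max [0.707 0.3   0.517]
```

View pics/loco.png

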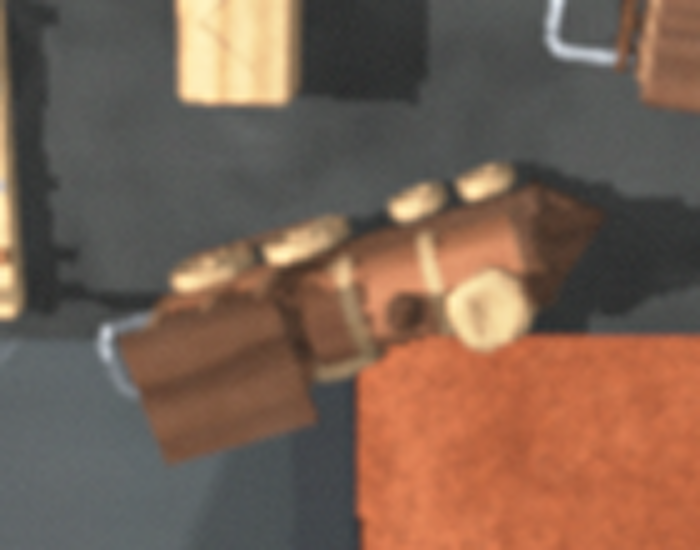

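```bash
cat >> h.py <<'E'
# track frame
O=np.array([.4331,.1568]); TH=-0.0254
def R2(a): return np.array([[np.cos(a),-np.sin(a)],[np.sin(a),np.cos(a)]])
def tw(x,y): return O+R2(TH)@np.array([x,y])
def quat(phi):
    "tool down, tool x axis at world angle phi"
    c,s=np.cos(phi),np.sin(phi)
    q=Rn.from_matrix([[c,s,0],[s,-c,0],[0,0,-1]]).as_quat(); return np.r_[q[3],q[:3]]
def P3(xy,z): return [float(xy[0]),float(xy[1]),float(z)]
def over(xy,yaw,dy,z,sgn=1):
    "tool pose over an object pose; dy along object's y; sgn: tool x along +/-object y"
    return P3(np.array(xy)+R2(yaw)@np.array([0,dy]),z), quat(yaw+sgn*np.pi/2)
def st(msg=""):
    s=get_state(); print(msg,"t",round(s["time"],1),"tcp",s["tcp_pos"].round(4),"F",s["contact_force"].round(1),"w",round(s["width"],4),"g",round(s["gripper_force"],1))
E
python3 - <<'E'
from h import *
D=np.load("w1.npz");P=D["X"][D["ok"]]
for lo,hi in((.02,.06),(.06,.1),(.1,.15),(.15,.2),(.2,.25),(.25,.6)):
    w=P[(P[:,2]>lo)&(P[:,2]<hi)&(P[:,0]>.49)&(P[:,1]<.26)&(P[:,1]>-.06)]
    if len(w): print(lo,hi,len(w),np.percentile(w,1,axis=0).round(3),np.percentile(w,99,axis=0).round(3))
for nm,o in dict(wag=((.6064,.305),np.deg2rad(-4.7),0,.016),wagp=(tw(0,.0204),TH,0,.03),loco=((.372,-.266),np.deg2rad(16.8),.04,.033),locop=(tw(0,-.1696),TH,.04,.045),coach=((.459,-.4215),np.deg2rad(-8.07),0,.03),coachp=(tw(0,.1919),TH,0,.04),tim=((.558,.4425),np.deg2rad(-76),0,.003)).items():
    print(nm,np.round(o[0],3),[None if j is None else j.round(2) for s in(1,-1) for j in [ctrl.ik(*over(*o,s))]])
E
```

```text
0.02 0.06 876 [0.551 0.078 0.02 ] [0.721 0.259 0.059]
0.06 0.1 1007 [0.544 0.079 0.061] [0.714 0.245 0.1  ]
0.1 0.15 1905 [ 0.544 -0.058  0.101] [0.705 0.232 0.15 ]
0.15 0.2 4681 [ 0.539 -0.046  0.151] [0.685 0.168 0.199]
0.2 0.25 8747 [0.562 0.016 0.202] [0.672 0.157 0.249]
0.25 0.6 22200 [0.492 0.088 0.252] [0.659 0.259 0.513]
wag [0.606 0.305] [array([ 0.01,  1.  , -1.02,  1.57,  0.93,  1.12, -1.32]), array([-1.03,  1.11,  1.15,  1.58, -1.08,  1.19, -2.87])]
wagp [0.434 0.177] [array([ 0.2 ,  0.76, -1.02,  2.14,  0.95,  0.81, -1.46]), array([-0.92,  0.69,  0.75,  2.15, -0.83,  0.62, -2.73])]
loco [ 0.372 -0.266] [array([ 1.2 ,  0.74, -1.1 ,  2.24,  1.  ,  0.8 , -0.3 ]), array([ 0.79,  0.54, -0.41,  2.24,  0.49,  0.44, -2.86])]
locop [ 0.429 -0.013] [array([ 0.56,  0.7 , -1.07,  2.22,  0.93,  0.78, -1.17]), array([-0.37,  0.52,  0.36,  2.23, -0.41,  0.45, -2.85])]
coach [ 0.459 -0.422] [array([ 1.25,  0.91, -1.  ,  1.72,  0.89,  1.03, -0.22]), array([ 0.9 ,  0.73, -0.33,  1.73,  0.33,  0.74, -2.88])]
coachp [0.438 0.349] [array([-0.13,  0.82, -0.99,  1.89,  0.86,  0.93, -1.57]), array([-1.33,  0.95,  1.15,  1.91, -1.04,  1.04, -2.87])]
tim [0.558 0.442] [array([-0.33,  0.95, -0.74,  1.47,  0.71,  1.  , -2.58]), array([-0.16,  1.15, -1.23,  1.47,  1.1 ,  1.3 ,  0.32])]
```

```bash
python3 - <<'E'
from h import *
o=((.6064,.305),np.deg2rad(-4.7),0)
ctrl.movep(*over(*o,.22)); st("above")
ctrl.movel(over(*o,.016)[0]); st("down")
ctrl.close_gripper(40); st("grip")
ctrl.movel(over(*o,.20)[0]); st("up")
t=(tw(0,.0204),TH,0)
p=[.47,.30,.20]
ctrl.movel(p,quat(TH+np.pi/2)); 
ctrl.movel(over(*t,.20)[0]); 
ctrl.movel(over(*t,.06)[0]); st("hover")
ctrl.movel(over(*t,.0285)[0],max_speed=.05); st("placed")
ctrl.ungrasp(); st("open")
ctrl.movel(over(*t,.25)[0]); ctrl.pause(.1)
pic,X,ok=cam("wrist"); cv2.imwrite("pics/wagon.png",pic); np.savez("w2.npz",pic=pic,X=X,ok=ok)
for r in models.masks_of("wrist","wagon")[:2]:
    q=X[r["mask"]&ok]; 
    for lo,hi in((.03,.08),(.045,.08)):
        w=q[(q[:,2]>lo)&(q[:,2]<hi)]; print(r["p"],[np.round(a,1) for a in cv2.minAreaRect(w[:,:2].astype(np.float32)*1000)])
print(tw(0,.0204))
E
```

```text
above t 8.6 tcp [0.6063 0.3053 0.2207] F [ 0.4 -0.5  0.5] w 0.0857 g 0.0
down t 10.1 tcp [0.6068 0.3055 0.0171] F [ 0.7  0.4 -0.1] w 0.0852 g 0.0
grip t 10.6 tcp [0.6065 0.3051 0.0166] F [-1.1 -0.2  4.6] w 0.0454 g 42.7
up t 12.0 tcp [0.6062 0.3045 0.1988] F [-0.6 -0.7 -3. ] w 0.0451 g 42.0
hover t 15.1 tcp [0.4339 0.1777 0.0605] F [ 1.1 -0.1 -2.6] w 0.0454 g 42.0
placed t 15.9 tcp [0.4333 0.1768 0.0285] F [-1.4 -2.6  5.5] w 0.0453 g 42.9
open t 16.4 tcp [0.4336 0.1773 0.0285] F [0.5 0.3 0.2] w 0.0853 g 0.0
0.76 [array([433.9, 179.1]), array([190.9,  47.4]), np.float64(88.3)]
0.76 [array([433.9, 178.5]), array([187.9,  47.4]), np.float64(88.3)]
[0.4336181  0.17719342]
```

View pics/wagon.png

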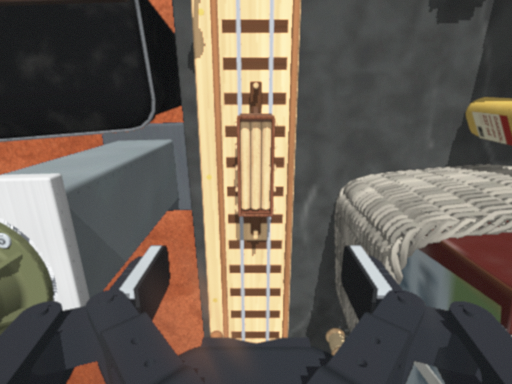

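```bash
python3 - <<'E'
from h import *
o=((.372,-.266),np.deg2rad(16.8),.04)
ctrl.movep(*over(*o,.24)); ctrl.pause(.15)
pic,X,ok=cam("wrist"); cv2.imwrite("pics/loco2.png",pic); np.savez("w3.npz",pic=pic,X=X,ok=ok)
m=models.masks_of("wrist","loco"); print([(r["p"],r["point"],r["mask"].sum()) for r in m])
q=X[m[0]["mask"]&ok]; q=q[q[:,2]>.005]
for lo,hi in((.008,.03),(.03,.06),(.05,.12),(.08,.095),(.02,.12)):
    w=q[(q[:,2]>lo)&(q[:,2]<hi)]; print(lo,hi,len(w),[np.round(a,1) for a in cv2.minAreaRect(w[:,:2].astype(np.float32)*1000)])
L=(q[:,:2]-np.array(o[0]))@R2(o[1])   # loco-frame coords
for a in np.arange(-.1,.12,.01):
    w=(L[:,1]>=a)&(L[:,1]<a+.01)
    if w.sum()>3: print(round(a,2),w.sum(),"x",np.percentile(L[w,0],[2,98]).round(3),"z",np.percentile(q[w,2],[5,95]).round(3))
print("ymin/max",L[:,1].min(),L[:,1].max())
E
```

```text
[(0.69, [254.9, 181.9], np.int64(5650))]
0.008 0.03 739 [array([ 364.8, -239.4]), array([ 56.9, 170.9]), np.float64(14.9)]
0.03 0.06 760 [array([ 366.8, -256. ]), array([ 48.3, 141.3]), np.float64(17.6)]
0.05 0.12 4645 [array([ 367.1, -253.6]), array([ 49.7, 145.4]), np.float64(17.1)]
0.08 0.095 2622 [array([ 363.2, -240.9]), array([ 49.7, 118.8]), np.float64(17.1)]
0.02 0.12 5346 [array([ 364.9, -240.7]), array([ 56.5, 173.3]), np.float64(15.2)]
-0.06 106 x [-0.026  0.025] z [0.019 0.099]
-0.05 379 x [-0.027  0.026] z [0.02 0.1 ]
-0.04 492 x [-0.026  0.025] z [0.014 0.1  ]
-0.03 302 x [-0.026  0.024] z [0.021 0.099]
-0.02 309 x [-0.028  0.026] z [0.018 0.075]
-0.01 314 x [-0.026  0.018] z [0.014 0.077]
-0.0 223 x [-0.019  0.015] z [0.053 0.065]
0.01 299 x [-0.024  0.022] z [0.029 0.064]
0.02 87 x [-0.015  0.029] z [0.019 0.063]
0.03 429 x [-0.025  0.023] z [0.084 0.086]
0.04 436 x [-0.025  0.023] z [0.084 0.086]
0.05 475 x [-0.025  0.022] z [0.084 0.086]
0.06 488 x [-0.025  0.023] z [0.084 0.086]
0.07 494 x [-0.025  0.022] z [0.084 0.086]
0.08 529 x [-0.024  0.021] z [0.026 0.086]
0.09 39 x [-0.017  0.014] z [0.022 0.024]
0.1 56 x [-0.017  0.014] z [0.022 0.025]
0.11 61 x [-0.013  0.01 ] z [0.022 0.025]
ymin/max -0.05984541250940222 0.11279291948014662
```

View pics/loco2.png

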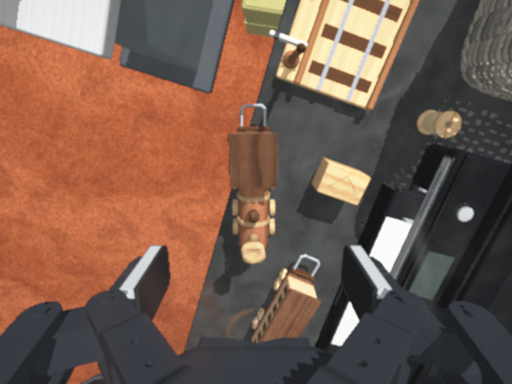

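```bash
python3 - <<'E'
from h import *
o=((.3708,-.2663),np.deg2rad(17.0),.045)
ctrl.movep(*over(*o,.24))
ctrl.movel(over(*o,.034)[0]); st("down")
ctrl.close_gripper(80); st("grip")
ctrl.movel(over(*o,.20)[0],max_speed=.1); st("up")
t=(tw(0,.0217-.190),TH,.045)
ctrl.movel(*over(*t,.20)); st("over")
ctrl.movel(over(*t,.094)[0]); ctrl.pause(.2); st("hover")
pic,X,ok=cam("wrist"); cv2.imwrite("pics/hov.png",cv2.resize(pic,(768,576))); np.savez("w4.npz",pic=pic,X=X,ok=ok)
p,c=(X[...,:2]-O)@R2(TH),X[...,2]
# loop: z approx .06+.0215; in track frame y>-.168+.086
m=ok&(abs(p[...,0])<.03)&(p[...,1]>-.080)&(p[...,1]<-.03)&(c>.07)&(c<.1)
w=p[m]; print("loop",m.sum(),w.min(0).round(4),w.max(0).round(4),np.median(c[m]) if m.any() else 0)
m=ok&(abs(p[...,0])<.02)&(p[...,1]>-.1)&(p[...,1]<-.05)&(c>.038)&(c<.055)
w=p[m]; print("peg",m.sum(),w.min(0).round(4) if m.any() else 0,w.max(0).round(4) if m.any() else 0)
print("expected loop centre",-.1683+.0985,"peg",.0217-.0915)
E
```

```text
down t 21.7 tcp [ 0.3579 -0.2233  0.0344] F [ 0.  -0.5 -0.5] w 0.0855 g 0.0
grip t 22.1 tcp [ 0.3577 -0.2236  0.0346] F [-1.7 -0.3  7.8] w 0.0591 g 85.3
up t 23.9 tcp [ 0.3574 -0.2232  0.1996] F [ 0.5 -0.  -3.7] w 0.0589 g 86.5
over t 25.8 tcp [0.4298 0.0329 0.1999] F [-0.4 -0.7 -3.5] w 0.0591 g 86.5
hover t 26.9 tcp [0.4305 0.0335 0.0947] F [ 0.1  0.7 -3.5] w 0.0593 g 86.6
loop 949 [-0.0157 -0.08  ] [ 0.0171 -0.0547] 0.08369411648050265
peg 79 [-0.0026 -0.0729] [ 0.0027 -0.0672]
expected loop centre -0.0698 peg -0.0698
```

View pics/hov.png

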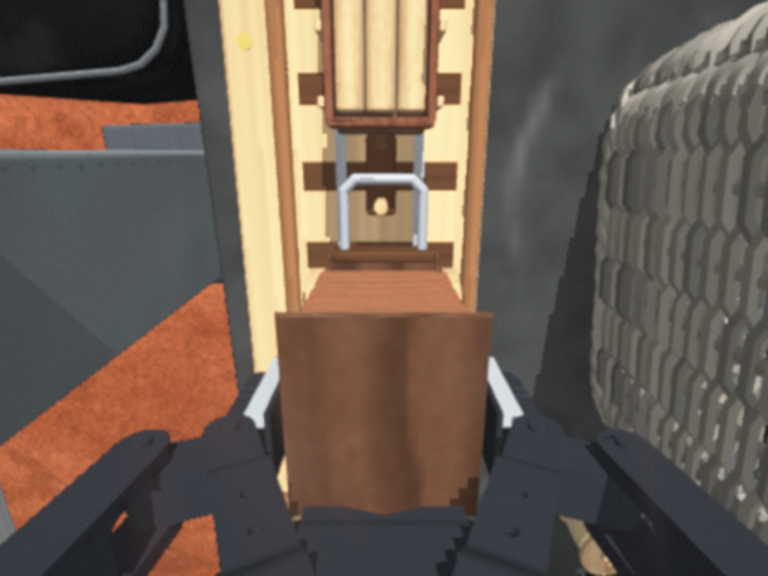

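```bash
python3 - <<'E'
from h import *
t=(tw(0,.0217-.190),TH,.045)
ctrl.movel(over(*t,.0468)[0],max_speed=.05); st("placed")
ctrl.ungrasp(); st("open")
ctrl.movel(over(*t,.25)[0],max_speed=.12); ctrl.pause(.15)
pic,X,ok=cam("wrist"); cv2.imwrite("pics/lp.png",pic); np.savez("w5.npz",pic=pic,X=X,ok=ok)
for n in("wagon","loco"):
  for r in models.masks_of("wrist",n)[:1]:
    q=X[r["mask"]&ok]; p=np.c_[(q[:,:2]-O)@R2(TH),q[:,2]]; p=p[(p[:,2]>.02)&(p[:,2]<.12)]
    print(n,r["p"],[np.round(a,1) for a in cv2.minAreaRect(p[:,:2].astype(np.float32)*1000)],p.min(0).round(3),p.max(0).round(3))
# coach look
o=((.4590,-.4215),np.deg2rad(-8.07),0)
ctrl.movep(*over(*o,.25)); ctrl.pause(.15)
pic,X,ok=cam("wrist"); cv2.imwrite("pics/coach.png",pic)
for r in models.masks_of("wrist","coach")[:2]:
    q=X[r["mask"]&ok]; L=(q[:,:2]-np.array(o[0]))@R2(o[1]); 
    for lo,hi in ((.01,.03),(.055,.08)):
        w=(q[:,2]>lo)&(q[:,2]<hi); print(r["p"],r["point"],w.sum(),[np.round(a,1) for a in cv2.minAreaRect(L[w].astype(np.float32)*1000)],L[w].min(0).round(4),L[w].max(0).round(4))
st()
E
```

```text
placed t 28.0 tcp [0.4301 0.0336 0.0468] F [-0.3  0.  -3.9] w 0.0592 g 86.5
open t 28.4 tcp [0.4302 0.0336 0.0469] F [-0.3 -0.5 -0.5] w 0.0857 g 0.0
wagon 0.72 [array([  0.5, -11.9]), array([ 47. , 126.7]), np.float64(0.2)] [-0.023 -0.075  0.028] [0.024 0.051 0.061]
loco 0.69 [array([   0.8, -142.1]), array([176.2,  60.2]), np.float64(87.8)] [-0.03  -0.229  0.02 ] [ 0.031 -0.054  0.114]
0.91 [258.8, 163.3] 348 [array([-0.6,  1.3]), array([187.8,  33.3]), np.float64(89.9)] [-0.0172 -0.0926] [0.0161 0.0952]
0.91 [258.8, 163.3] 4393 [array([0.6, 1.2]), array([125.4,  46.2]), np.float64(90.0)] [-0.0226 -0.0615] [0.0237 0.0638]
 t 32.5 tcp [ 0.4595 -0.4207  0.2503] F [-0.1 -0.  -0.4] w 0.0855 g 0.0
```

View pics/lp.png

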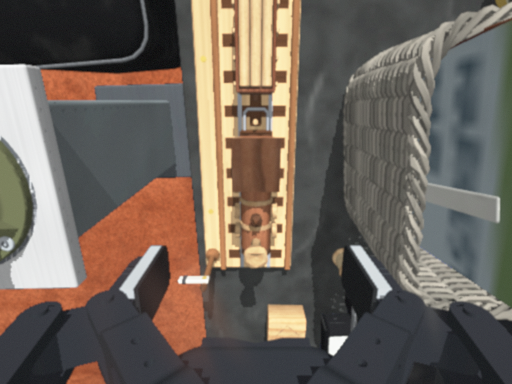

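View pics/coach.png

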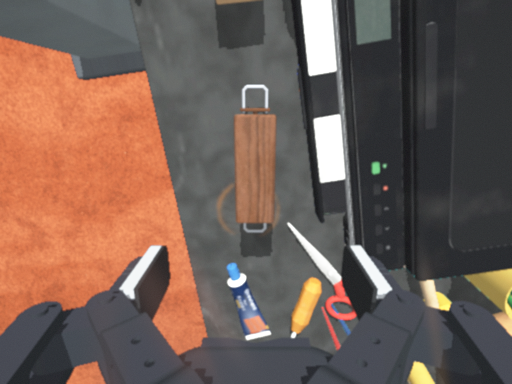

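```bash
python3 - <<'E'
from h import *
o=((.4594,-.4203),np.deg2rad(-8.07),-.015)
pic,X,ok=cam("wrist"); L=(X[...,:2]-np.array(o[0]))@R2(o[1])
for a in (.03,.045,.055,.065,.075):
    m=ok&(L[...,0]>a)&(L[...,0]<a+.01)&(abs(L[...,1]+.015)<.025); print(a,m.sum(),np.percentile(X[m][:,2],[50,98]).round(3) if m.any() else 0)
m=ok&(L[...,0]>.03)&(L[...,0]<.066)&(abs(L[...,1]+.015)<.025)
hi=np.percentile(X[m][:,2],98)
assert hi<.02,hi
ctrl.movel(over(*o,.25)[0]); ctrl.movel(over(*o,.026)[0]); st("down")
ctrl.close_gripper(50); st("grip")
ctrl.movel(over(*o,.22)[0]); st("up")
t=(tw(0,.1932),TH,-.015)
ctrl.movel(*over(*t,.22)); st("over")
ctrl.movel(over(*t,.090)[0]); ctrl.pause(.2); st("hover")
pic,X,ok=cam("wrist"); cv2.imwrite("pics/hov2.png",pic)
p,c=(X[...,:2]-O)@R2(TH),X[...,2]
m=ok&(abs(p[...,0])<.03)&(p[...,1]>.265)&(p[...,1]<.31)&(c>.07)&(c<.1)
w=p[m]; print("rear loop",m.sum(),w.min(0).round(4),w.max(0).round(4),np.median(c[m]),"expected tip .2882")
E
```

```text
0.03 384 [0.001 0.333]
0.045 1142 [0.315 0.323]
0.055 3163 [0.318 0.336]
0.065 1038 [0.32  0.324]
0.075 231 [0.046 0.054]Traceback (most recent call last):
  File "<stdin>", line 8, in <module>
AssertionError: 0.33443749409569573
```

```bash
python3 - <<'E'
from h import *
o=((.4594,-.4203),np.deg2rad(-8.07),-.015)
D=np.load("w0.npz"); X=D["X"];ok=D["ok"]; L=(X[...,:2]-np.array(o[0]))@R2(o[1])
for a in np.arange(.03,.1,.007):
    m=ok&(X[...,2]<.2)&(L[...,0]>a)&(L[...,0]<a+.007)&(abs(L[...,1]+.015)<.025); print(a.round(3),m.sum(),np.percentile(X[m][:,2],[50,98]).round(3) if m.any() else 0)
E
```

```text
0.03 107 [0.001 0.003]
0.037 105 [0.    0.002]
0.044 107 [0.    0.002]
0.051 106 [0.    0.002]
0.058 107 [0.    0.002]
0.065 118 [0.001 0.053]
0.072 120 [0.052 0.054]
0.079 120 [0.021 0.053]
0.086 118 [0.023 0.025]
0.093 122 [0.023 0.025]
```

```bash
python3 - <<'E'
from h import *
o=((.4594,-.4203),np.deg2rad(-8.07),-.015)
ctrl.movel(over(*o,.25)[0]); ctrl.movel(over(*o,.026)[0],max_speed=.1); st("down")
ctrl.close_gripper(50); st("grip")
ctrl.movel(over(*o,.22)[0]); st("up")
t=(tw(0,.1932),TH,-.015)
ctrl.movel(*over(*t,.22)); st("over")
ctrl.movel(over(*t,.090)[0]); ctrl.pause(.2); st("hover")
pic,X,ok=cam("wrist"); cv2.imwrite("pics/hov2.png",pic)
p,c=(X[...,:2]-O)@R2(TH),X[...,2]
m=ok&(abs(p[...,0])<.03)&(p[...,1]>.265)&(p[...,1]<.31)&(c>.07)&(c<.1)
w=p[m]; print("rear loop",m.sum(),w.min(0).round(4),w.max(0).round(4),np.median(c[m]),"expected tip .2882")
E
```

```text
down t 35.2 tcp [ 0.4575 -0.4353  0.0264] F [ 0.7 -0.3  1. ] w 0.0853 g 0.0
grip t 35.6 tcp [ 0.4574 -0.4352  0.0262] F [-0.6  0.3  2.8] w 0.0455 g 51.8
up t 37.1 tcp [ 0.4568 -0.435   0.219 ] F [ 0.7  1.2 -2.1] w 0.0451 g 51.3
over t 42.3 tcp [0.4377 0.3348 0.22  ] F [-0.4  0.8 -1.1] w 0.0451 g 51.3
hover t 43.6 tcp [0.438  0.3352 0.0908] F [-0.7 -0.6 -1.9] w 0.0458 g 51.3
rear loop 1228 [-0.0149  0.2652] [0.0163 0.2874] 0.08820049211780474 expected tip .2882
```

```bash
python3 - <<'E'
from h import *
t=(tw(0,.1932),TH,-.015)
ctrl.movel(over(*t,.0388)[0],max_speed=.05); st("placed")
ctrl.ungrasp(); st("open")
ctrl.movel(over(*t,.25)[0],max_speed=.12)
ctrl.movel(over(tw(0,.03),TH,0,.30)[0]); ctrl.pause(.15)
pic,X,ok=cam("wrist"); cv2.imwrite("pics/cp.png",cv2.resize(pic,(768,576)))
for n in("coach","wagon"):
  for r in models.masks_of("wrist",n)[:1]:
    q=X[r["mask"]&ok]; p=np.c_[(q[:,:2]-O)@R2(TH),q[:,2]]
    for lo,hi in((.022,.05),(.052,.1)):
        w=p[(p[:,2]>lo)&(p[:,2]<hi)]; print(n,r["p"],lo,[np.round(a,1) for a in cv2.minAreaRect(w[:,:2].astype(np.float32)*1000)],w.min(0).round(3),w.max(0).round(3))
E
```

```text
placed t 44.8 tcp [0.4378 0.3352 0.0391] F [-0.2 -0.  -1.5] w 0.0453 g 51.3
open t 45.3 tcp [0.4377 0.335  0.0389] F [-0.7  0.4  0.2] w 0.0853 g 0.0
coach 0.62 0.022 [array([  0.9, 115.5]), array([36.1, 33.5]), np.float64(0.0)] [-0.017  0.099  0.028] [0.019 0.132 0.042]
coach 0.62 0.052 [array([  0.8, 170.4]), array([79.9, 46.1]), np.float64(90.0)] [-0.022  0.13   0.075] [0.024 0.21  0.082]
wagon 0.73 0.022 [array([-0.4, 21.6]), array([ 47.1, 192.3]), np.float64(0.6)] [-0.023 -0.075  0.028] [0.024 0.118 0.05 ]
wagon 0.73 0.052 [array([ 0.3, 21.7]), array([ 45.9, 118.5]), np.float64(0.0)] [-0.023 -0.037  0.052] [0.023 0.081 0.06 ]
```

View pics/cp.png

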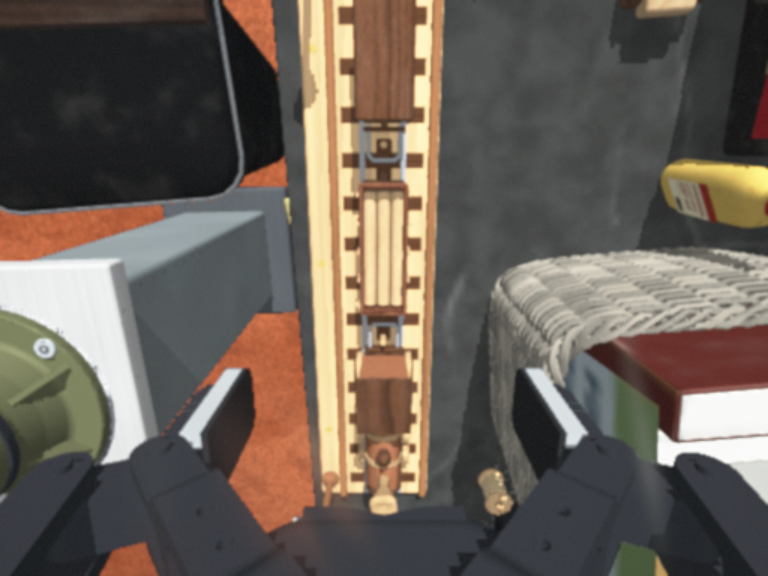

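```bash
python3 - <<'E'
from h import *
o=((.5582,.4425),np.deg2rad(-75.94),0)
ctrl.movep(*over(tw(-.02,.22),TH,0,.30))
ctrl.movep(*over(*o,.20)); st("above")
ctrl.movel(over(*o,.0005)[0],max_speed=.1); st("down")
ctrl.close_gripper(40); st("grip")
ctrl.movel(over(*o,.22)[0]); st("up")
t=(tw(0,.0217),TH,0)
ctrl.movel(P3(tw(-.0,.20),.22),quat(TH+np.pi/2)); st("mid")
ctrl.movel(over(*t,.22)[0]); ctrl.movel(over(*t,.09)[0]); ctrl.pause(.2); st("hover")
pic,X,ok=cam("wrist"); cv2.imwrite("pics/th.png",pic)
p=np.c_[((X[ok][:,:2]-O)@R2(TH)),X[ok][:,2]]
w=p[(p[:,2]>.10)&(p[:,2]<.125)&(abs(p[:,0])<.03)&(abs(p[:,1]-.02)<.07)]
print("timber far end y (exp .0667)",w.max(0).round(4),w.min(0).round(4))
E
```

```text
above t 50.5 tcp [0.5586 0.4415 0.2006] F [-0.9  0.2 -0.1] w 0.0853 g 0.0
down t 52.6 tcp [0.5584 0.4428 0.0011] F [ 0.3 -0.3  0. ] w 0.085 g 0.0
grip t 53.1 tcp [0.5584 0.4427 0.0008] F [-0.2  0.4  2.3] w 0.0411 g 42.2
up t 54.7 tcp [0.5579 0.4421 0.2189] F [ 0.2  0.3 -1.6] w 0.0411 g 41.8
mid t 56.1 tcp [0.4385 0.3569 0.22  ] F [ 0.4  0.3 -1. ] w 0.041 g 41.8
hover t 58.7 tcp [0.4341 0.1786 0.0907] F [ 0.2 -0.  -0.2] w 0.0414 g 41.8
timber far end y (exp .0667) [0.03   0.0665 0.1249] [-0.03   -0.0196  0.1   ]
```

View pics/th.png

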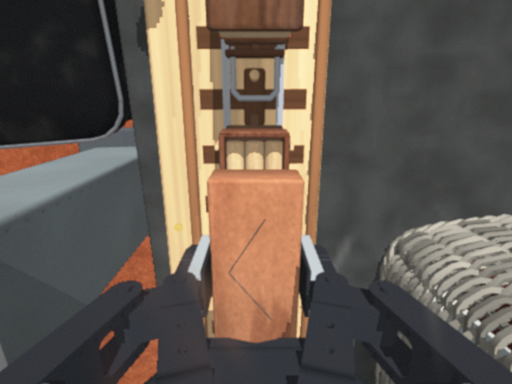

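Timber is held straight over the wagon (block at 255,255; peg at 255,75 inside the coach loop). Lowering it and checking.

```bash
python3 - <<'E'
from h import *
t=(tw(0,.0217),TH,0)
ctrl.movel(over(*t,.0612)[0],max_speed=.04); st("placed")
ctrl.ungrasp(); st("open")
ctrl.movel(over(*t,.25)[0],max_speed=.1)
ctrl.movel(over(tw(0,-.05),TH,0,.38)[0]); ctrl.pause(.2)
pic,X,ok=cam("wrist"); cv2.imwrite("pics/fin.png",cv2.resize(pic,(768,576)))
p=np.c_[((X[ok][:,:2]-O)@R2(TH)),X[ok][:,2]]
def box(n,zl,zh,ya,yb):
    w=p[(p[:,2]>zl)&(p[:,2]<zh)&(abs(p[:,0])<.04)&(p[:,1]>ya)&(p[:,1]<yb)]
    print(n,len(w),[np.round(a,1) for a in cv2.minAreaRect(w[:,:2].astype(np.float32)*1000)],np.median(w[:,2]).round(4))
box("timber",.075,.09,-.04,.085); box("wagonpegs",.04,.07,-.1,.125); box("cab",.09,.104,-.15,-.06); box("coach roof",.07,.09,.1,.3)
m=ok&(X[...,2]>.03)&(X[...,2]<.11); q=(X[...,:2]-O)@R2(TH); m&=(abs(q[...,0]+.061)<.012)&(abs(q[...,1]+.256)<.03)
print("signal y",np.median(q[m],0),"loco nose goal ~",-.1683-.087)
st()
E
```

```text
placed t 59.6 tcp [0.4336 0.1786 0.0611] F [-0.1  0.6 -0.7] w 0.0412 g 41.8
open t 60.1 tcp [0.4337 0.1785 0.0612] F [-0.5  0.7 -0.2] w 0.0857 g 0.0
timber 1922 [array([ 0.7, 21. ]), array([89.2, 41.9]), np.float64(89.9)] 0.0826
wagonpegs 610 [array([ 1.3, 15.3]), array([219. ,  53.5]), np.float64(89.9)] 0.0534
cab 1179 [array([   1. , -109.8]), array([49.2, 56.6]), np.float64(0.0)] 0.0968
coach roof 695 [array([  0.9, 141.1]), array([45.4, 22.4]), np.float64(0.1)] 0.0789
signal y [-0.0612813  -0.25324171] loco nose goal ~ -0.25529999999999997
 t 63.5 tcp [0.4316 0.1071 0.3796] F [-0.2 -0.6 -0. ] w 0.0851 g 0.0
```

View pics/fin.png

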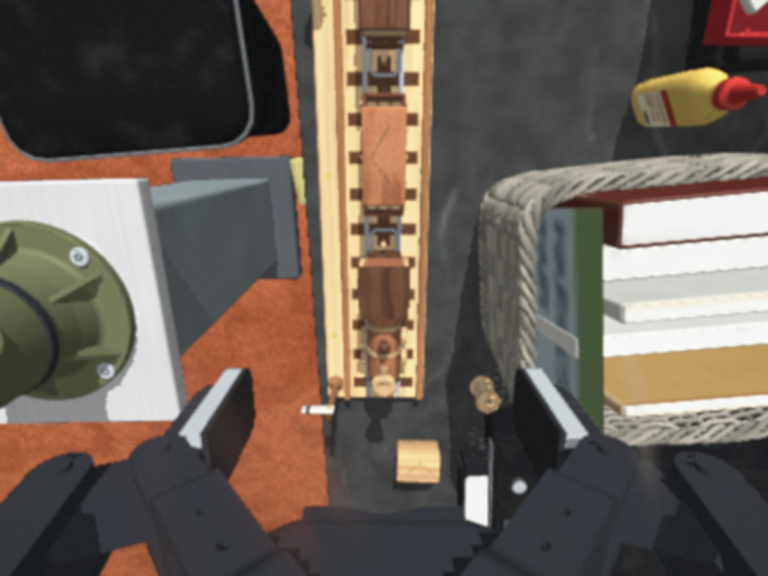

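The whole train is straight in the channel. Both pegs sit inside the loops at (384,62) and (384,238), the timber is centred at (384,155), and the loco's front end is level with the signal at (335,385).

```bash
python3 -c "
from h import *
print(ticket.close_job())"
```

```text
the job is handed in; nothing more can be done
None
```

The train is made up in the track's channel and the job is handed in at about 64 s: loco coupled in front with its nose level with the signal, coach coupled behind, and the long block centred on the wagon. My last measurements put everything within tolerance, but the hand-in returned no verdict.

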